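# Hold a gauge glass in the inspection light

## Robot

A 6-joint arm with a two-finger parallel gripper is mounted at the origin on the work surface. World frame = base frame: x ahead of the robot, y to its left, z up, the work surface at z = 0. Lengths are in m, angles in rad, forces in N, time in s.
With the tool pointing down it reaches from about 0.35 to 0.85 m from the base axis. Payload 8.1 kg.
Tool frame: the origin (TCP) lies at the very end of the fingers, on their centre line; the grasp point (between the pads) lies 19 mm behind it; z points along the fingers, y is the line along which they close (so a half turn about z gives the same grasp; the last joint's range is limited). The gripper opens to 93 mm and grips with 3 to 60 N. Pads are 15 mm wide; open, the fingers measure 128 mm over their backs; the gripper's body (75 mm by 188 mm) begins 65 mm behind the grasp point.
Start: joints at [-1.365, 0.13, 1.488, -0, 1.523, -0.085], TCP at [0.172, -0.575, 0.219] pointing down, gripper open.
Joint ranges: [-2.96, 2.96], [-0.89, 2.26], [0.02, 2.5], [-1.34, 4.48], [0, 2.73], [-2.66, 2.66]. Speed limits (rad/s): [2.39, 2.39, 2.79, 3.14, 3.14, 3.14].

## Interface

Orientations are given as a rotation vector (axis times angle).
In Python, from plant import monitor, eyes, ticket gives the robot as it stands.
- The arm moves only by the tool arm_command, never from a script. Its argument "deltas" is a list that holds one entry, the list of rows, each a list of 6 numbers: the shift along the world's x, y, z in cm, then the turn, a rotation vector about the world's x, y, z in degrees. In form: [[[tx, ty, tz, rx, ry, rz], ...]]. A call has 1 to 12 rows; each row shifts and turns the commanded pose from where the row before left it; what a row does not reach is not made up. A row lasts 1/12 s, in which the tool goes at most 41.7 mm and 7.16 degrees, less where a joint would pass 70% of its speed; a pose out of reach is approached as far as the arm can. A call is refused whole if a number of a shift passes 4.17 or a number of a turn 7.16, either way. A call with a gripper value outside its range is refused whole. "gripper" is the opening, from -1 (shut) to 1 (fully open), set as the call begins (left out, the last holds). The fingers move at their own pace and stop on an object; "squeeze" is the grip in N (left out, the last holds). Time passes only in rows, so rows that do not move let the fingers close. It gives the time, the measured TCP pose, the force, the opening and the grip force at its end, in the units of the state.
- monitor.read_state(): the state, without advancing time (a new reading comes with each control period).
- eyes.read_camera(name): name is "scene" or "top" or "wrist"; returns the picture (400x640x3 uint8, blue, green, red); there is no depth.
- eyes.camera_model(name): a dict with "fx", "fy", "cx", "cy" (pixels), "rvec" (rotation vector, rad) and "tvec" (3), from world to camera coordinates, as OpenCV has them. Camera axes: x right, y down, z forward; pixel columns grow to the right and rows downward; lengths in m; the calibration is good to about 2 mm. A picture is of the moment at which its call begins: read the wrist's pose just before it. camera_model takes no time and is no camera call; for the wrist camera it gives the pose at the moment of the call.
- ticket.close_job(): hands the job in; it is judged then, once.
The state is a dict: "t": time; "q": joint angles; "dq": joint speeds; "joint_torque": joint torques, N m; "tool_pos": TCP position; "orientation": TCP orientation; "force": force on the tool from outside, world axes, zero at the start; "wrist_torque": the same for the moment, N m; "opening": finger opening in m; "gripper_force": force on a finger pad.
Only numpy, scipy, OpenCV 4.12 (cv2) and the standard library are available. Lean on these libraries where they do the work, as an engineer would, in place of code of your own. Each camera call takes 0.05 s, during which the arm holds its last target. There are 200 camera calls.

## Task

Lift the loose tin cover off the wooden stand and set it down upright on a free spot of the bench. Then take the gauge glass out of the stand with the fingers on its two narrow ground (frosted) edges only, never on the polished wide faces, and hold it upright in the beam of the inspection light: the middle of the glass on the beam, halfway between lamp and screen, the polished faces square to the beam, touching neither lamp nor screen. Finish while still holding it there, and leave the other things on the bench alone.

Things in the scene. Friction and masses are not known exactly. Their poses are not given: they have to be found in the camera images.
- stand: Dark wooden stand, fixed to the bench. Base 100 (x) x 110 (y) x 15 mm high; on it a centred plinth 38 (x) x 54 (y) mm whose top is 35 mm above the bench, with an upright slot 22 (x) x 38 (y) mm, 20 mm deep, in its centre, in which the glass stands. Origin: centre of the underside; z up.
- cover: Loose steel tin cover (upside-down box, open below), 0.15-0.29 kg, at first over the glass on the stand's base, rim 15 mm above the bench, 3 mm play. Outside 50 (x) x 66 (y) x 103 mm high, inside 44 x 60 x 100; round upright wooden knob on top, 24 mm diameter, 32 mm high. Raise it over 100 mm to clear the glass. Origin: centre of the lower rim; z up.
- cover_knob (a point): Point on the knob's axis, 22 mm above the cover's top (125 mm above its lower rim): where to grip the knob from above.
- glass: Loose solid gauge glass, upright bar 18 (x) x 34 (y) x 95 mm high, 0.14 kg, under the cover at first, standing in the stand's slot, foot 15 mm above the bench (75 mm stand clear of the plinth). Narrow faces (18 mm wide, at +-y, 34 mm apart) are the frosted edges to grip; wide faces (at +-x, 18 mm apart) are polished. Origin: centre of its foot; z up.
- glass_mid (a point): The middle of the glass, 47.5 mm above its foot.
- polished: The polished clear part of the glass, 18 (x) x 28 (y) x 95 mm, rigidly part of it, between two 3 mm thick frosted edge strips; same origin and axes as glass. The fingers must not touch it.
- light: Inspection light, fixed: base plate 260 (x) x 70 (y) x 12 mm; at -x a round lamp, 64 mm diameter, lens face at x = -77, back at x = -147, top 137 mm above the bench; at +x a white upright screen 90 mm wide, from 56 to 154 mm above the bench, face at x = +75. Beam along the light's x axis, 105 mm above the bench. Origin: centre of the base's underside; z up.
- beam_mid (a point): Point on the beam's axis halfway between lamp and screen, 105 mm above the bench; axes as light (x along the beam).
- bracket: Bystander: loose brass casting on four legs, 50 x 60 x 67 mm high. Origin: centre of the underside.
- can: Bystander: loose plain steel can, 60 mm diameter, 85 mm high. Origin: centre of the underside.
- wrench: Bystander: loose steel wrench lying flat, 170 mm long along its x axis. Origin: about its middle, at the underside.
Not all that is in view belongs to the job. Of the things that look like the stand, the middle-sized one is meant.

How it is judged:
On the way, in this order (a step that is already met when the one before it is completed fails the run):
1. the cover stands upright on the bench, off the stand and released (height (world z) of cover below 0.008 m and angle between cover's own z axis and vertical below 0.1 rad and horizontal distance between cover and stand above 0.07 m and linear speed of cover below 0.03 m/s and contact force between cover and the fingers below 0.1 N), for 0.2 s.
2. the glass is lifted out of the stand between the fingers (height (world z) of glass above 0.045 m and contact force between glass and the fingers above 2 N and contact force between glass and stand below 0.2 N and contact force between glass and light below 0.2 N and contact force between glass and cover below 0.2 N and contact force between glass and bracket below 0.2 N and contact force between glass and can below 0.2 N and contact force between glass and wrench below 0.2 N), for 0.2 s.
At the end, for the whole second after the job is handed in: Fingers hold the glass (over 2 N), nothing else touches it; its middle within 12 mm sideways and 15 mm in height of the beam axis, 30 mm of halfway; square to the beam within 0.2 rad, upright within 0.17 rad, still (20 mm/s); cover upright on the bench, released, over 70 mm from the stand (all of step 1 and contact force between glass and the fingers above 2 N and contact force between glass and stand below 0.2 N and contact force between glass and light below 0.2 N and contact force between glass and cover below 0.2 N and contact force between glass and bracket below 0.2 N and contact force between glass and can below 0.2 N and contact force between glass and wrench below 0.2 N and x of glass_mid in the frame of beam_mid between -0.03 and 0.03 m and y of glass_mid in the frame of beam_mid between -0.012 and 0.012 m and z of glass_mid in the frame of beam_mid between -0.015 and 0.015 m and angle between the x axis of glass and the x axis of light, either way round below 0.2 rad and angle between glass's own z axis and vertical below 0.17 rad and linear speed of glass below 0.02 m/s); the arm keeps its last pose, push and grip.
It fails at once if the fingers touch the polished faces of the glass (contact force between polished and the fingers above 0.5 N).
It fails at once if the glass knocks against the lamp or screen (contact force between glass and light above 1 N).
It fails at once if a bystander is disturbed (distance of any of bracket, can, wrench from where it was at the start of the episode above 0.02 m).
It also fails if it takes over 61 s, if anything falls off the work surface, if the arm or the gripper's body presses on something with over 40 N, if the wrist force passes 120 N, or if a joint passes its speed limit or range.

## Working session

There is one attempt and no reset: what is moved stays moved. The work goes in short steps, Python scripts to look and compute and a tool call to move; the robot and the scene stay as the last step left them, time stands still between calls to the robot, and variables do not carry over. Pictures are saved under pics/ and viewed, at most 10 in all, crops included, and the job is handed in when it is done.

Besides the shell and the picture viewer there is one more tool, called after "Emit:" in YAML: its name, and indented under it one key for each argument. arm_command: Moves the arm, as the interface text tells. Its arguments: {"type":"object","properties":{"deltas":{"type":"array"},"gripper":{"type":"number"},"squeeze":{"type":"number"}},"required":["deltas"]}

```bash
mkdir -p pics
cat > h.py <<'E'
import numpy as np, cv2
from plant import monitor, eyes, ticket
def cam(n):
    m=eyes.camera_model(n); R=cv2.Rodrigues(np.array(m["rvec"],float))[0]
    return np.array([[m["fx"],0,m["cx"]],[0,m["fy"],m["cy"]],[0,0,1.]]),R,np.array(m["tvec"],float).ravel()
def ray(c,u,v,z):
    K,R,t=c; d=R.T@np.linalg.inv(K)@np.array([u,v,1.]); o=-R.T@t
    return o+d*(z-o[2])/d[2]
def proj(c,p):
    K,R,t=c; q=K@(R@np.array(p,float).T+t[:,None] if np.ndim(p)>1 else R@np.array(p,float)+t); return (q[:2]/q[2]).T
E
python3 - <<'E'
from h import *
for n in("scene","top"):
    cv2.imwrite(f"pics/{n}1.png",eyes.read_camera(n)); c=cam(n); print(n,c[0][0,0],-c[1].T@c[2])
E
```

```text
scene 379.81867299214287 [ 1.4166879  -0.09917909  0.70694397]
top 382.2724603665026 [ 0.46407965 -0.0397976   1.20879855]
```

View pics/top1.png

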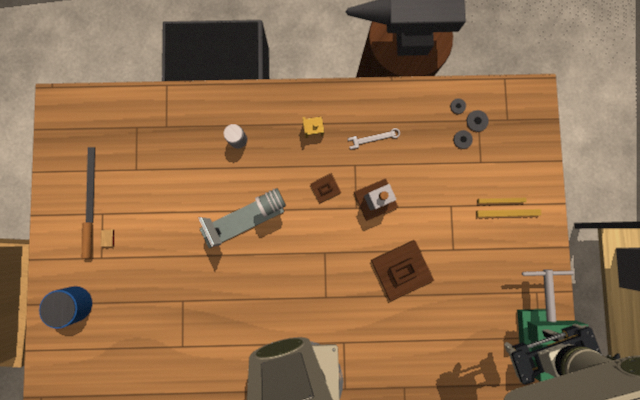

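View pics/scene1.png

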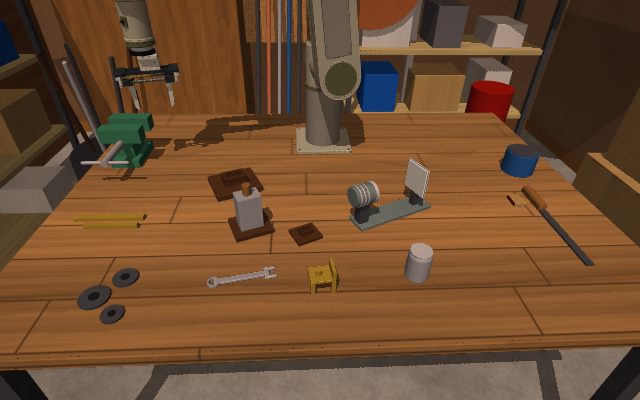

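Top view candidates for the stand are small (326,188), middle with tin cover (376,199) and large (402,270). I choose the middle one, which also carries the cover. The light has its lamp at (270,205) and its screen at (210,230). Next I check both in one close crop.

Run:
```python
from h import *
a=cv2.imread("pics/top1.png")
b=a[165:257,195:405]
s=cv2.imread("pics/scene1.png")[155:247,220:440]
A=cv2.resize(b,(798,350),interpolation=cv2.INTER_CUBIC)
cv2.imwrite("pics/c1.png",A)
cv2.imwrite("pics/c2.png",cv2.resize(a[170:230,345:410],None,fx=9,fy=9,interpolation=cv2.INTER_CUBIC))
```

```text
(no output)
```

View pics/c1.png

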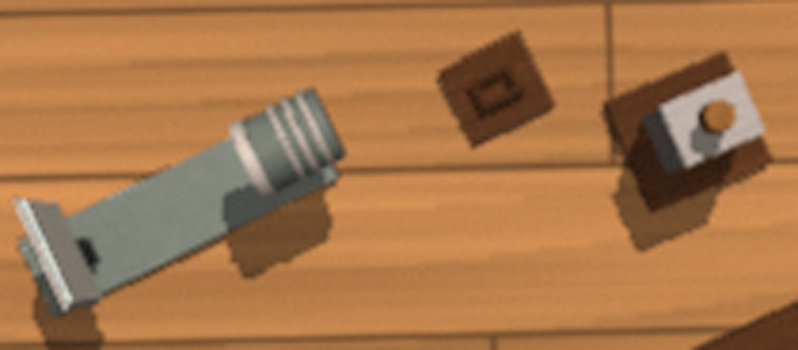

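View pics/c2.png

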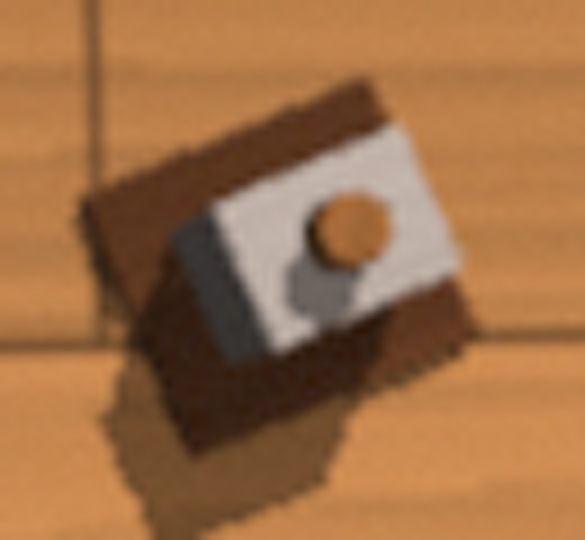

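Close crop: the stand's base, with the tin cover and knob on it, is at about (376,199). The knob top is at crop (350,230), i.e. (383.4,195.1). I now fit poses from the corners and check with wireframes.

```bash
cat > fit.py <<'E'
from h import *
from scipy.optimize import least_squares
def T(p,P):
    P=np.array(P,float); c,s=np.cos(p[2]),np.sin(p[2])
    return np.c_[p[0]+c*P[:,0]-s*P[:,1],p[1]+s*P[:,0]+c*P[:,1],P[:,2]]
def fitp(c,pts,px,p0):
    return least_squares(lambda p:(proj(c,T(p,pts))-px).ravel(),p0,loss="soft_l1")
E
python3 - <<'E'
from fit import *
c=cam("top")
f=lambda a,o,s:np.array(a,float)/s+np.array(o)-.5+.5/s
cov=f([(400,125),(462,272),(275,355),(212,205)],(345,170),9)
st=f([(372,80),(85,205),(195,455),(475,330)],(345,170),9)
kn=f((350,230),(345,170),9)
print("knob",ray(c,*kn,.150))
for n,px,z in(("cov",cov,.118),("st",st,.015)):
    w=np.array([ray(c,*p,z) for p in px]); print(n,w.round(4).tolist(),w.mean(0),[np.linalg.norm(w[i]-w[i-1]).round(4) for i in range(4)])
    for i in range(4): d=w[i]-w[i-1]; print(np.degrees(np.arctan2(d[1],d[0])).round(1))
# light base edges
g=lambda *a:ray(c,*f(a,(195,165),3.8),.012)
for a,b in(((75,213),(235,140)),((105,298),(337,183))):
    d=g(*b)-g(*a);print(g(*a),g(*b),np.degrees(np.arctan2(d[1],d[0])))
for p in((15,203),(65,308),(30,198),(74,303)): print("scr",ray(c,*f(p,(195,165),3.8),.154))
E
```

```text
knob [ 0.55230367 -0.24024986  0.15      ]
cov [[0.5883, -0.2636, 0.118], [0.5408, -0.2815, 0.118], [0.5157, -0.221, 0.118], [0.5639, -0.2026, 0.118]] [ 0.55215837 -0.24215106  0.118     ] [np.float64(0.0657), np.float64(0.0508), np.float64(0.0656), np.float64(0.0517)]
-68.2
-159.3
112.5
20.9
st [[0.6161, -0.2755, 0.015], [0.5743, -0.1736, 0.015], [0.4865, -0.2091, 0.015], [0.5277, -0.3081, 0.015]] [ 0.55113148 -0.24155311  0.015     ] [np.float64(0.0942), np.float64(0.1101), np.float64(0.0948), np.float64(0.1072)]
20.2
112.3
-158.0
-67.4
[0.49535244 0.26461041 0.012     ] [0.5525296 0.1328548 0.012    ] -66.54090601467169
[0.4254575  0.24021567 0.012     ] [0.51518852 0.04933963 0.012     ] -64.82173629217017
scr [0.49983941 0.2718092  0.154     ]
scr [0.42354666 0.23573424 0.154     ]
scr [0.50321348 0.26098679 0.154     ]
scr [0.42697298 0.22926944 0.154     ]
```

```bash
cat > ov.py <<'E'
from fit import *
def rect(x0,x1,y0,y1,z): return [(x0,y0,z),(x1,y0,z),(x1,y1,z),(x0,y1,z)]
def light():
    a=np.linspace(0,2*np.pi,24)
    lens=[(-.077,.032*np.cos(t),.105+.032*np.sin(t)) for t in a]
    back=[(-.147,.032*np.cos(t),.105+.032*np.sin(t)) for t in a]
    return [rect(-.13,.13,-.035,.035,.012),[(.075,-.045,.056),(.075,.045,.056),(.075,.045,.154),(.075,-.045,.154)],lens,back]
def draw(img,c,p,shapes,x0,y0,s,col):
    for P in shapes:
        q=(proj(c,T(p,P))-[x0,y0]+.5)*s-.5
        cv2.polylines(img,[np.int32(q*16)],True,col,1,cv2.LINE_AA,4)
    return img
E
python3 - <<'E'
from ov import *
p=(.494,.179,np.radians(114.5)); q=(.552,-.2415,np.radians(21.5))
out=[]
for n,x0,y0,w,h,s in(("top",195,180,100,75,5),("scene",335,150,110,85,5),("top",345,170,65,60,5),("scene",220,170,60,75,4)):
    im=cv2.resize(cv2.imread(f"pics/{n}1.png")[y0:y0+h,x0:x0+w],None,fx=s,fy=s,interpolation=cv2.INTER_CUBIC)
    c=cam(n)
    draw(im,c,p,light(),x0,y0,s,(0,0,255))
    draw(im,c,q,[rect(-.05,.05,-.055,.055,.015),rect(-.025,.025,-.033,.033,.118),[(0,0,.15),(0,0,.118)]],x0,y0,s,(0,255,0))
    o=np.zeros((430 if h>70 and s==5 else 300,550 if w>70 else 325,3),np.uint8);hh,ww=min(o.shape[0],im.shape[0]),min(o.shape[1],im.shape[1]);o[:hh,:ww]=im[:hh,:ww];out.append(o)
a=np.vstack([out[0],out[1]]);b=np.vstack([out[2],out[3]]);b=np.vstack([b,np.zeros((a.shape[0]-b.shape[0],325,3),np.uint8)])
r=np.hstack([a,b]);print(r.shape);cv2.imwrite("pics/o1.png",cv2.resize(r,None,fx=.69,fy=.69,interpolation=cv2.INTER_AREA))
E
```

```text
(860, 875, 3)
```

View pics/o1.png

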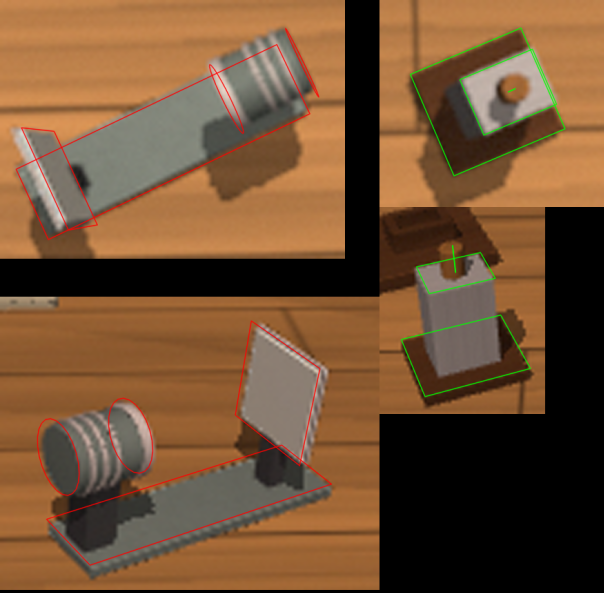

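Overlays agree with the pictures to 1–2 px. The light's beam middle is at about (0.494,0.179) with x axis at 114.5°. The cover is at about (0.552,-0.2415) with yaw 21.5°.

Run:
```python
from h import *
s=monitor.read_state(); print(s["t"],s["q"],s["tool_pos"],s["orientation"],s["opening"],s["force"])
R=cv2.Rodrigues(np.array(s["orientation"],float))[0]; print(R.round(3), "close dir deg",np.degrees(np.arctan2(R[1,1],R[0,1])))
c=cam("top")
for p in((320,235),(340,235),(326,188),(402,270),(376,199)): print(p,ray(c,*p,0))
```

```text
0.1 [-1.36538870e+00  1.31111683e-01  1.48919623e+00 -9.06823105e-06
  1.52299792e+00 -8.53913454e-02] [ 0.17194554 -0.57428284  0.2176626 ] [-3.10675128e+00 -4.54931169e-01  1.75494488e-04] 0.0930583290554466 [-0.64789635 -0.07505805  0.03085509]
[[ 0.958  0.287 -0.   ]
 [ 0.287 -0.958  0.002]
 [ 0.    -0.002 -1.   ]] close dir deg -73.3384140268623
(320, 235) [ 0.44323478 -0.06402825  0.        ]
(340, 235) [ 0.44180476 -0.12699241  0.        ]
(326, 188) [ 0.59149711 -0.08662199  0.        ]
(402, 270) [ 0.32845139 -0.31798803  0.        ]
(376, 199) [ 0.55293256 -0.24451865  0.        ]
```

Emit:
arm_command:
  deltas:
    - [[2.5,2.2,0,0,0,0.4],[2.5,2.2,0,0,0,0.4],[2.5,2.2,0,0,0,0.4],[2.5,2.2,0,0,0,0.4],[2.5,2.2,0,0,0,0.4],[2.5,2.2,0,0,0,0.4],[2.5,2.2,0,0,0,0.4],[2.5,2.2,0,0,0,0.4],[2.5,2.2,0,0,0,0.4],[2.5,2.2,0,0,0,0.4],[2.5,2.2,0,0,0,0.4],[2.5,2.2,0,0,0,0.4]]

```text
t: 1.1
tool_pos: [0.4729, -0.3093, 0.2182]
orientation: [-3.086, -0.585, 0.001]
force: [-0.2, -0.2, 0.2]
opening: 0.093
gripper_force: 0.0
```

Emit:
arm_command:
  deltas:
    - [[2,1.7,0,0,0,0],[2,1.7,0,0,0,0],[2,1.7,0.2,0,0,0],[1.4,1.2,0,0,0,0],[0.6,0.6,0,0,0,0],[0,0,0,0,0,0],[0,0,0,0,0,0]]

```text
t: 1.68
tool_pos: [0.5515, -0.2419, 0.2201]
orientation: [-3.086, -0.586, 0.002]
force: [-0.3, -0.2, -0.7]
opening: 0.0928
gripper_force: 0.0
```

Run:
```python
from ov import *
s=monitor.read_state(); print(s["t"],s["tool_pos"],s["orientation"]); c=cam("wrist"); im=eyes.read_camera("wrist")
cv2.imwrite("pics/w1.png",im); K=cam("wrist"); print(-c[1].T@c[2])
q=(.552,-.2415,np.radians(21.5))
draw(im,c,q,[rect(-.05,.05,-.055,.055,.015),rect(-.025,.025,-.033,.033,.118),[(0,0,.15),(0,0,.118)],rect(-.025,.025,-.033,.033,.015)],0,0,1,(0,255,0))
cv2.imwrite("pics/w1o.png",im)
```

```text
1.6833 [ 0.55154459 -0.2419057   0.2200841 ] [-3.08617543e+00 -5.85966188e-01  1.84836876e-03]
[ 0.6278989  -0.21268531  0.38593288]
```

View pics/w1o.png

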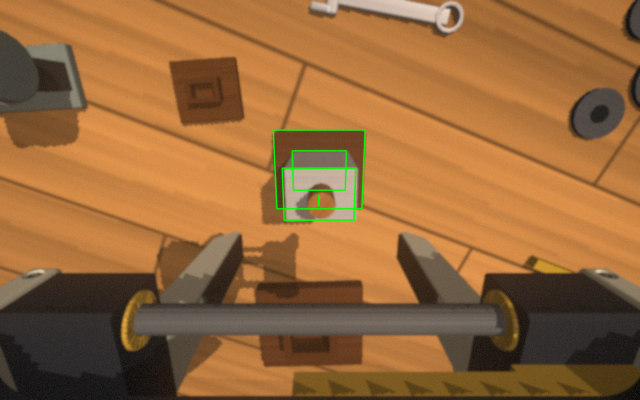

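The wrist view wireframe lies right on the stand and cover, with the knob at (321,200), centred. I descend and grip.

Emit:
arm_command:
  deltas:
    - [[0,0,-1.5,0,0,0],[0,0,-1.5,0,0,0],[0,0,-1.5,0,0,0],[0,0,-1.5,0,0,0],[0,0,-1.5,0,0,0],[0,0,-1.0,0,0,0],[0,0,-0.7,0,0,0],[0,0,-0.4,0,0,0],[0,0,0,0,0,0]]

```text
t: 2.48
tool_pos: [0.5514, -0.2421, 0.124]
orientation: [-3.086, -0.584, 0.001]
force: [-0.4, -0.0, 0.1]
opening: 0.093
gripper_force: 0.0
```

Emit:
arm_command:
  deltas:
    - [[0,0,0,0,0,0],[0,0,0,0,0,0],[0,0,0,0,0,0],[0,0,0,0,0,0],[0,0,0,0,0,0],[0,0,0,0,0,0],[0,0,0,0,0,0],[0,0,0,0,0,0],[0,0,0,0,0,0],[0,0,0,0,0,0]]
  gripper: -1
  squeeze: 35

```text
t: 3.32
tool_pos: [0.552, -0.2418, 0.1246]
orientation: [-3.087, -0.585, 0.0]
force: [-0.1, -0.2, -0.9]
opening: 0.031
gripper_force: 0.0
```

Emit:
arm_command:
  deltas:
    - [[0,0,0,0,0,0],[0,0,0,0,0,0],[0,0,0,0,0,0],[0,0,0,0,0,0],[0,0,0,0,0,0]]

```text
t: 3.73
tool_pos: [0.552, -0.2418, 0.1245]
orientation: [-3.087, -0.585, 0.0]
force: [0.4, 0.5, -0.9]
opening: 0.0237
gripper_force: 35.0
```

Emit:
arm_command:
  deltas:
    - [[0,0,0.5,0,0,0],[0,0,0.8,0,0,0],[0,0,1,0,0,0],[0,0,1.3,0,0,0],[0,0,1.5,0,0,0],[0,0,1.5,0,0,0],[0,0,1.5,0,0,0],[0,0,1.5,0,0,0],[0,0,1.5,0,0,0],[0,0,1,0,0,0],[0,0,0.5,0,0,0],[0,0,0,0,0,0]]

```text
t: 4.73
tool_pos: [0.5529, -0.2422, 0.253]
orientation: [3.085, 0.585, 0.004]
force: [-0.4, 0.1, -1.7]
opening: 0.0232
gripper_force: 35.0
```

Emit:
arm_command:
  deltas:
    - [[-0.6,0.8,0,0,0,0],[-1.2,1.6,0,0,0,0],[-1.5,2.1,0,0,0,0],[-1.5,2.1,0,0,0,0],[-1.5,2.1,0,0,0,0],[-1.5,2.1,0,0,0,0],[-1.5,2.1,0,0,0,0],[-1.5,2.1,0,0,0,0],[-1,1.5,0,0,0,0],[-0.5,0.7,0,0,0,0],[0,0,0,0,0,0]]

```text
t: 5.65
tool_pos: [0.4283, -0.0687, 0.2502]
orientation: [-3.086, -0.587, 0.0]
force: [0.2, 0.6, -1.3]
opening: 0.0233
gripper_force: 35.0
```

Emit:
arm_command:
  deltas:
    - [[0,0,-0.8,0,0,0],[0,0,-1.5,0,0,0],[0,0,-1.8,0,0,0],[0,0,-1.8,0,0,0],[0,0,-1.8,0,0,0],[0,0,-1.8,0,0,0],[0,0,-1.5,0,0,0],[0,0,-1,0,0,0],[0,0,-0.8,0,0,0],[0,0,-0.5,0,0,0],[0,0,-0.4,0,0,0],[0,0,0,0,0,0]]

```text
t: 6.65
tool_pos: [0.429, -0.0699, 0.1132]
orientation: [-3.087, -0.585, 0.001]
force: [0.1, 0.3, -2.5]
opening: 0.0231
gripper_force: 35.0
```

Emit:
arm_command:
  deltas:
    - [[0,0,-0.1,0,0,0],[0,0,-0.1,0,0,0],[0,0,-0.1,0,0,0],[0,0,0,0,0,0],[0,0,0,0,0,0]]

```text
t: 7.07
tool_pos: [0.4292, -0.0698, 0.1109]
orientation: [3.086, 0.585, 0.001]
force: [-0.2, 0.9, -1.3]
opening: 0.0234
gripper_force: 35.0
```

Emit:
arm_command:
  deltas:
    - [[0,0,-0.1,0,0,0],[0,0,-0.1,0,0,0],[0,0,0,0,0,0],[0,0,0,0,0,0]]

```text
t: 7.4
tool_pos: [0.4296, -0.0701, 0.1094]
orientation: [3.086, 0.585, 0.002]
force: [-2.0, 0.9, 4.5]
opening: 0.0233
gripper_force: 35.0
```

Touchdown (4.5 N up). I release and lift.

Emit:
arm_command:
  deltas:
    - [[0,0,0,0,0,0],[0,0,0,0,0,0],[0,0,0,0,0,0],[0,0,0,0,0,0],[0,0,0,0,0,0],[0,0,0,0,0,0],[0,0,0,0,0,0],[0,0,0,0,0,0]]
  gripper: 1

```text
t: 8.07
tool_pos: [0.429, -0.0698, 0.1086]
orientation: [-3.087, -0.585, 0.0]
force: [0.4, -0.2, 0.5]
opening: 0.0721
gripper_force: 0.0
```

Emit:
arm_command:
  deltas:
    - [[0,0,0.5,0,0,0],[0,0,1,0,0,0],[0,0,1.5,0,0,0],[0,0,1.5,0,0,0],[0,0,1.5,0,0,0],[0,0,1.5,0,0,0],[0,0,1.5,0,0,0],[0,0,1.2,0,0,0],[0,0,0.8,0,0,0]]

```text
t: 8.82
tool_pos: [0.4298, -0.07, 0.221]
orientation: [3.085, 0.585, 0.004]
force: [1.1, 0.2, -0.1]
opening: 0.0934
gripper_force: 0.0
```

Emit:
arm_command:
  deltas:
    - [[0.6,-0.8,0,0,0,0],[1.2,-1.6,0,0,0,0],[1.5,-2.1,0,0,0,0],[1.5,-2.1,0,0,0,0],[1.5,-2.1,0,0,0,0],[1.5,-2.1,0,0,0,0],[1.5,-2.1,0,0,0,0],[1.5,-2.1,0,0,0,0],[1,-1.5,0,0,0,0],[0.5,-0.7,0,0,0,0],[0,0,0,0,0,0],[0,0,0,0,0,0]]

```text
t: 9.82
tool_pos: [0.5516, -0.2417, 0.2176]
orientation: [-3.085, -0.584, 0.002]
force: [0.3, 0.4, 0.0]
opening: 0.0928
gripper_force: 0.0
```

Run:
```python
from ov import *
s=monitor.read_state(); print(s["t"],s["tool_pos"],s["orientation"]); c=cam("wrist"); im=eyes.read_camera("wrist")
t=eyes.read_camera("top"); cv2.imwrite("pics/t2.png",t); cv2.imwrite("pics/w2.png",im)
A=cv2.resize(im[90:250,230:430],None,fx=3,fy=3,interpolation=cv2.INTER_CUBIC)
q=(.552,-.2415,np.radians(21.5))
draw(A,c,q,[rect(-.05,.05,-.055,.055,.015),rect(-.019,.019,-.027,.027,.035),rect(-.009,.009,-.017,.017,.110)],230,90,3,(0,255,0))
B=cv2.resize(t[180:260,280:346],(198,240))
o=np.zeros((480,800,3),np.uint8);o[:,:600]=A;o[:240,600:798]=B
cv2.imwrite("pics/w2o.png",o)
```

```text
9.8167 [ 0.55160312 -0.24165371  0.21759899] [-3.08544504e+00 -5.84010611e-01  2.09325885e-03]
```

View pics/w2o.png

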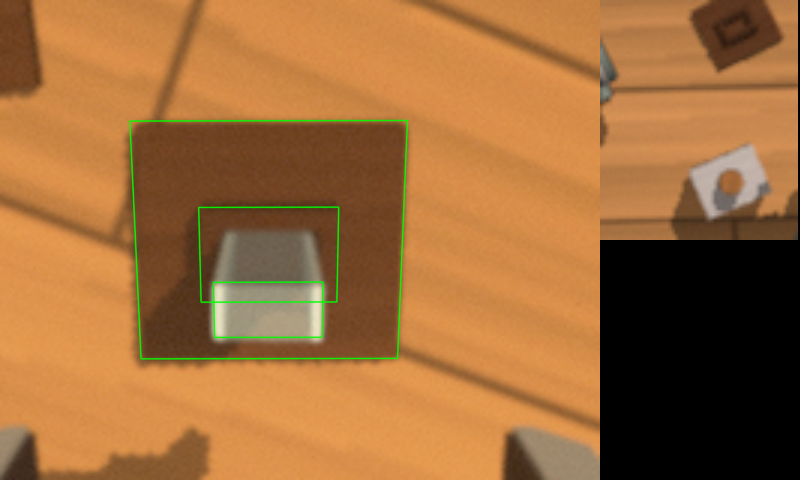

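The wireframe matches: the glass top at crop (268,310) is square to the tool and midway between the fingers. The top view shows the cover upright on the bench, clear of everything. I descend to the grip 75 mm above the foot.

Emit:
arm_command:
  deltas:
    - [[0,0,-0.8,0,0,0],[0,0,-1.5,0,0,0],[0,0,-1.8,0,0,0],[0,0,-1.8,0,0,0],[0,0,-1.8,0,0,0],[0,0,-1.8,0,0,0],[0,0,-1.8,0,0,0],[0,0,-1.5,0,0,0],[0,0,-1.2,0,0,0],[0,0,-0.6,0,0,0],[0,0,0,0,0,0]]

```text
t: 10.83
tool_pos: [0.5509, -0.2409, 0.0709]
orientation: [-3.085, -0.585, 0.003]
force: [-0.3, -0.4, 0.5]
opening: 0.0931
gripper_force: 0.0
```

Emit:
arm_command:
  deltas:
    - [[0,0,0,0,0,0],[0,0,0,0,0,0],[0,0,0,0,0,0],[0,0,0,0,0,0],[0,0,0,0,0,0],[0,0,0,0,0,0],[0,0,0,0,0,0],[0,0,0,0,0,0],[0,0,0,0,0,0],[0,0,0,0,0,0],[0,0,0,0,0,0],[0,0,0,0,0,0]]
  gripper: -1
  squeeze: 30

```text
t: 11.83
tool_pos: [0.552, -0.2418, 0.0726]
orientation: [-3.087, -0.585, 0.0]
force: [-0.4, 0.4, -0.7]
opening: 0.0344
gripper_force: 30.0
```

Emit:
arm_command:
  deltas:
    - [[0,0,0.5,0,0,0],[0,0,0.8,0,0,0],[0,0,1,0,0,0],[0,0,1.3,0,0,0],[0,0,1.6,0,0,0],[0,0,1.8,0,0,0],[0,0,1.8,0,0,0],[0,0,1.8,0,0,0],[0,0,1.8,0,0,0],[0,0,1.8,0,0,0],[0,0,1.2,0,0,0],[0,0,0.6,0,0,0]]

```text
t: 12.83
tool_pos: [0.5531, -0.2424, 0.2364]
orientation: [3.084, 0.584, 0.006]
force: [0.1, -0.6, -1.1]
opening: 0.0339
gripper_force: 30.0
```

Emit:
arm_command:
  deltas:
    - [[0,0,0,0,0,0],[0,0,0,0,0,0],[0,0,0,0,0,0]]

```text
t: 13.08
tool_pos: [0.5515, -0.2415, 0.2313]
orientation: [-3.085, -0.585, 0.003]
force: [0.2, 0.8, -1.3]
opening: 0.0335
gripper_force: 30.0
```

Emit:
arm_command:
  deltas:
    - [[-0.1,0.8,0,0,0,2],[-0.2,1.4,0,0,0,3],[-0.25,1.8,0,0,0,4],[-0.25,1.8,0,0,0,4],[-0.25,1.8,0,0,0,4],[-0.25,1.8,0,0,0,4],[-0.25,1.8,0,0,0,4],[-0.25,1.8,0,0,0,4],[-0.25,1.8,0,0,0,4],[-0.25,1.8,0,0,0,4],[-0.25,1.8,0,0,0,4],[-0.25,1.8,0,0,0,4]]

```text
t: 14.08
tool_pos: [0.5231, -0.0383, 0.2315]
orientation: [-2.622, -1.728, 0.002]
force: [0.7, 1.0, -1.3]
opening: 0.0341
gripper_force: 30.0
```

Emit:
arm_command:
  deltas:
    - [[-0.25,1.8,0,0,0,4],[-0.25,1.8,0,0,0,4],[-0.25,1.8,0,0,0,4],[-0.25,1.8,0,0,0,4],[-0.25,1.8,0,0,0,4],[-0.25,1.8,0,0,0,4],[-0.25,1.8,0,0,0,4],[-0.25,1.8,0,0,0,4],[-0.25,1.8,0,0,0,4],[-0.2,1.6,0,0,0,4],[-0.25,1.4,0,0,0,3],[-0.25,0.65,0,0,0,1]]

```text
t: 15.08
tool_pos: [0.4934, 0.1605, 0.2316]
orientation: [-1.783, -2.585, 0.001]
force: [0.4, -0.2, -1.2]
opening: 0.0341
gripper_force: 30.0
```

Emit:
arm_command:
  deltas:
    - [[0,0,0,0,0,0],[0,0,0,0,0,0],[0,0,0,0,0,0]]

```text
t: 15.33
tool_pos: [0.4945, 0.1581, 0.2323]
orientation: [-1.793, -2.58, 0.001]
force: [0.1, -0.6, -2.2]
opening: 0.0338
gripper_force: 30.0
```

Run:
```python
from ov import *
s=monitor.read_state(); print(s["t"],s["tool_pos"],s["orientation"],np.degrees(s["q"]).round(0)); 
R=cv2.Rodrigues(np.array(s["orientation"],float))[0]; print("close",np.degrees(np.arctan2(R[1,1],R[0,1])),"tilt",R[:2,2])
c=cam("wrist"); im=eyes.read_camera("wrist"); cv2.imwrite("pics/w3.png",im)
draw(im,c,(.494,.179,np.radians(114.5)),light(),0,0,1,(0,0,255))
cv2.imwrite("pics/w3o.png",im)
```

```text
15.3333 [0.49445747 0.1580784  0.2323486 ] [-1.79305254e+00 -2.57957073e+00  9.57956438e-04] [12. -5. 97. -0. 89. -8.]
close 20.393879683370816 tilt [-0.00039787 -0.00046617]
```

View pics/w3o.png

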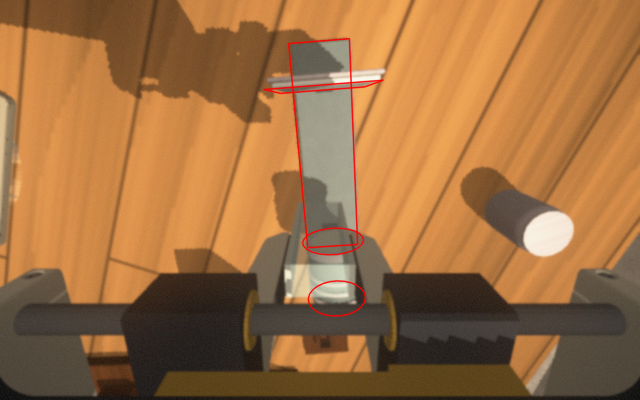

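The light's base edges fit, the can is at (550,235) well to the side, and the glass sits at (320,260) between the fingers. I'm still 21 mm and 4° short. I'll check the light's yaw in a crop.

Run:
```python
from ov import *
c=cam("wrist"); A=cv2.resize(cv2.imread("pics/w3.png")[25:175,255:395],None,fx=4,fy=4,interpolation=cv2.INTER_CUBIC)
draw(A,c,(.494,.179,np.radians(114.5)),light()[:2],255,25,4,(0,0,255)); cv2.imwrite("pics/w3c.png",A)
```

```text
(no output)
```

View pics/w3c.png

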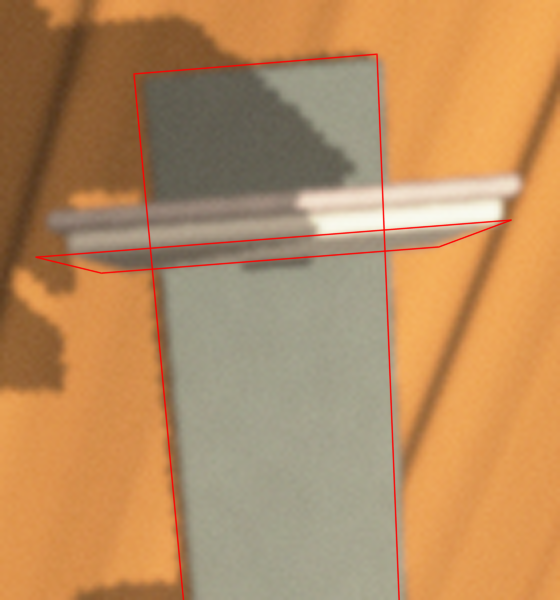

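The base edges show the light about 2 mm further to image right (+x), so I aim at (0.4955, 0.1795) with closing direction 24.5°. I correct at height, then lower.

Emit:
arm_command:
  deltas:
    - [[0,0.3,0,0,0,0.8],[0,0.6,0,0,0,1],[0.1,0.6,0,0,0,1.2],[0,0.4,0,0,0,0.8],[0,0.24,0,0,0,0.3],[0,0,0,0,0,0],[0,0,0,0,0,0],[0,0,0,0,0,0]]

```text
t: 16.05
tool_pos: [0.4955, 0.1801, 0.2326]
orientation: [-1.698, -2.643, 0.0]
force: [0.2, -0.1, 0.1]
opening: 0.0338
gripper_force: 30.0
```

Emit:
arm_command:
  deltas:
    - [[0,0,-0.5,0,0,0],[0,0,-1,0,0,0],[0,0,-1.2,0,0,0],[0,0,-1.3,0,0,0],[0,0,-1.3,0,0,0],[0,0,-1.3,0,0,0],[0,0,-1.3,0,0,0],[0,0,-1.3,0,0,0],[0,0,-1,0,0,0],[0,0,-0.8,0,0,0],[0,0,-0.5,0,0,0],[0,0,-0.2,0,0,0]]

```text
t: 17.05
tool_pos: [0.4952, 0.18, 0.1146]
orientation: [-1.698, -2.642, 0.001]
force: [-0.1, 0.7, -0.8]
opening: 0.0341
gripper_force: 30.0
```

Emit:
arm_command:
  deltas:
    - [[0,0,0,0,0,0],[0,0,0,0,0,0],[0,0,0,0,0,0],[0,0,0,0,0,0],[0,0,0,0,0,0],[0,0,0,0,0,0]]

```text
t: 17.55
tool_pos: [0.4958, 0.1801, 0.116]
orientation: [1.698, 2.643, 0.001]
force: [0.3, -0.3, -1.6]
opening: 0.0337
gripper_force: 30.0
```

Run:
```python
from ov import *
s=monitor.read_state(); print(s["t"],s["tool_pos"],s["force"],s["gripper_force"],s["opening"])
R=cv2.Rodrigues(np.array(s["orientation"],float))[0]; print("close",np.degrees(np.arctan2(R[1,1],R[0,1])),"tilt",R[:2,2])
c=cam("scene"); im=eyes.read_camera("scene"); A=cv2.resize(im[140:250,330:450],None,fx=5,fy=5,interpolation=cv2.INTER_CUBIC)
draw(A,c,(.4955,.1795,np.radians(114.5)),light(),330,140,5,(0,0,255))
p=s["tool_pos"]; z=p[2]-.0576
draw(A,c,(p[0],p[1],np.radians(114.5)),[rect(-.009,.009,-.017,.017,z),rect(-.009,.009,-.017,.017,z+.095)],330,140,5,(0,255,0))
cv2.imwrite("pics/s4.png",A)
```

```text
17.55 [0.49579835 0.18013976 0.11602646] [ 0.3183313  -0.27321495 -1.57060507] 29.996363818645477 0.033697856110124866
close 24.559883603347604 tilt [0.00064801 0.00015963]
```

View pics/s4.png

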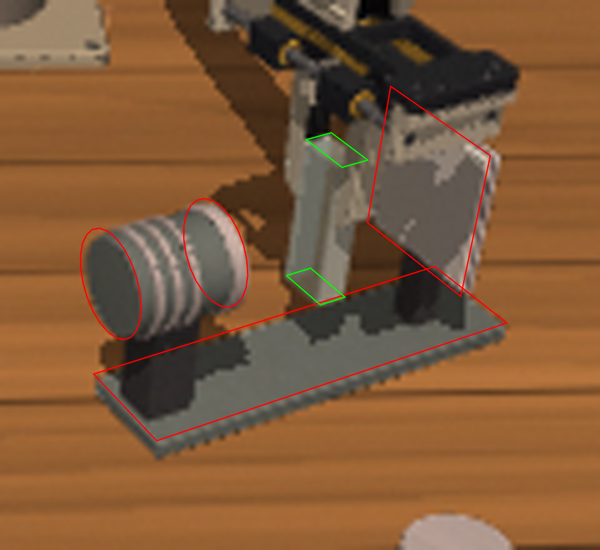

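The glass stands upright between lamp and screen, matching its wireframe with a margin of a few mm. Its shadow lands mid-screen and nothing touches it, so I hand in.

```bash
python3 -c "
from plant import ticket
print(ticket.close_job())"
```

```text
the job is handed in; nothing more can be done
None
```

The job is handed in, verdict not shown: the cover stands upright on the bench, and the arm holds the glass by its frosted edges, upright and square in the beam, within a few mm of halfway between lamp and screen by my camera measurements.

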